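Reset the sewing machine's control box with the stylus and shut its cover

ROBOT

A 7-joint arm with a two-finger parallel gripper is mounted at the origin on the work surface. World frame = base frame: x ahead of the robot, y to its left, z up, the work surface at z = 0. Lengths are in m, angles in rad, forces in N, time in s.
With the tool pointing down it reaches from about 0.425 to 1.025 m from the base axis. Payload 9.4 kg.
Tool frame: the origin (TCP) lies midway between the tips of the shut fingers; the grasp point (between the pads) lies 19 mm behind it (manip.pinch_z is the distance from the TCP to the grasp point, in m); z points along the fingers, x is the direction in which the jaws open and shut, and the axes are right-handed (so a half turn about z gives the same grasp; the last joint's range is limited). The gripper opens to 93 mm and grips with 3 to 60 N. Pads are 15 mm wide; open, the fingers measure 128 mm over their backs; the gripper's body (75 mm by 188 mm) begins 65 mm behind the grasp point.
Start: joints at [1.025, 0.599, -0.003, 1.599, 0.002, 0.943, -0.08], TCP at [0.328, -0.647, 0.194] pointing down, gripper open.
Joint ranges: [-2.57, 2.57], [-0.35, 1.97], [-1.29, 1.29], [0.11, 2.56], [-1.05, 4.19], [0.11, 1.86], [-2.63, 2.63]. Speed limits (rad/s): [2.22, 2.22, 3.01, 3.01, 3.14, 3.14, 3.14].

INTERFACE

Orientations are given as a rotation vector (axis times angle).
In Python, from plant import monitor, grab_frame, camera_params, manip gives the robot as it stands.
- The arm moves only by the tool move_arm, never from a script. Its argument "plan" is a list of rows, each a list of 5 numbers: the closure in counts, from 0 (fully open) to 255 (shut), then the shift along the world's x, y, z each as a share of 25 mm, from -1 to 1, then the turn about the world's z as a share of 6 degrees, from -1 to 1. A call has 1 to 10 rows; each row shifts and turns the commanded pose from where the row before left it; what a row does not reach is not made up. A row lasts 1/12 s, in which the tool goes at most 41.7 mm and 7.16 degrees, less where a joint would pass 70% of its speed; a pose out of reach is approached as far as the arm can. A call with a number of a shift or a turn outside -1 to 1 is refused whole. A call with a gripper value outside its range is refused whole. The fingers move at their own pace and stop on an object; the grip force is fixed at half the most. Time passes only in rows, so rows that do not move let the fingers close. It gives the time, the measured TCP pose, the force and the opening at its end, in the units of the state.
- monitor.observe(): the state, without advancing time (a new reading comes with each control period).
- grab_frame(name): name is "scene" or "side" or "wrist"; returns the picture (400x640x3 uint8, red, green, blue); there is no depth.
- camera_params(name): a dict with "K" (3x3 intrinsics, pixels), "rvec" (rotation vector, rad) and "tvec" (3), from world to camera coordinates, as OpenCV has them; the wrist camera has in their place "T_tool_cam" (4x4, takes a point from camera to tool coordinates, whose origin is the TCP and whose axes are the tool frame's). Camera axes: x right, y down, z forward; pixel columns grow to the right and rows downward; lengths in m; the calibration is good to about 2 mm. A picture is of the moment at which its call begins: read the wrist's pose just before it. camera_params takes no time and is no camera call.
- manip.close_job(): hands the job in, once; it reports no verdict.
The state is a dict: "t": time; "joint_positions": joint angles; "qd": joint speeds; "tau": joint torques, N m; "ee_pos": TCP position; "tool_rot": TCP orientation; "wrist_force": force on the tool from outside, world axes, zero at the start; "torque": the same for the moment, N m; "opening": finger opening in m.
Only numpy, scipy, OpenCV 4.12 (cv2) and the standard library are available. Lean on these libraries where they do the work, as an engineer would, in place of code of your own. Each camera call takes 0.05 s, during which the arm holds its last target.

TASK

Reset the sewing machine's control box: take the stylus out of its wooden stand and, with its tip, press the small recessed button at the bottom of the round well fully in for a moment. Then stand the stylus back in its stand, fully home, and only then push the box's hinged cover shut until it seats on its catch; leave the other things on the table where they are.

Things in the scene. Friction and masses are not known exactly. Their poses are not given: they have to be found in the camera images.
- control_box: white control box of the sewing machine, fixed to the table, 170 (its x) x 130 (its y) x 70 mm high; origin at the centre of its underside, z up. Its flat top panel carries a dark display, three low square grey keys and one round well 18 mm across, that of the recessed reset button. The cover is hinged along its +y side
- button_top (a point): centre of the top face of the recessed reset button: a grey plunger 16 mm across at the bottom of the 18 mm well, 12 mm below the panel when not pressed (58 mm above the table); it lies at (-45, -15) mm in the control box's x, y and moves down with the button
- reset_button (a joint): travel of the reset button in m: 0 at rest, 0.006 fully in; a spring, about 1.5 N to start and 5 N fully in; it springs back when released
- cover (a joint): angle of the cover in rad: 0 shut and seated on its catch, 1.57 upright, 1.95 leaning back on its stop; hinged along the box's +y side. The hinge is stiff, the cover stays where it is left (1 to 2 N at the free edge moves it). Over the last 0.1 rad a spring ball on the box's -y side resists: about 3 N (up to 10 N is fine) pressed down near the free edge snaps it past and home, where it holds
- cover_hinge (a point): middle of the cover's hinge line, 76 mm above the table, at (0, 68) mm in the control box's x, y; it does not move. The cover's outer face lies 4 mm outside of the plane through the hinge line, its inner face 2 mm inside
- cover_edge (a point): middle of the free edge of the cover, on its outer face (top face when shut), 143.5 mm from the hinge line; moves with the cover, a grey plate 166 mm long (along the box's x) x 143.5 x 6 mm. A tongue 34 mm wide hangs 36 mm below this point when the cover is shut
- stylus: stylus tool, 150 mm long, 70 g; origin at the centre of its blunt tip, z up along it. Steel shank 8 mm across from 0 to 70 mm, brass flange 36 mm across from 70 to 78 mm, round dark wooden handle 24 mm across from 78 to 150 mm. It starts upright in the stand, flange resting on the stand's top, so its tip is 15 mm above the table
- stand: wooden stylus stand, a fixed block 80 x 80 x 85 mm high with one round upright hole in the middle of its top, 17 mm across and 78 mm deep, chamfered; origin at the centre of its underside
- spool_a: bystander: spool of blue thread, 42 mm across, 52 mm high, near the box's side towards the robot; origin under its centre
- spool_b: bystander: spool of grey thread, 42 mm across, 52 mm high, standing on the stand's side towards the robot; origin under its centre
- pin_tin: bystander: round aluminium tin, 67 mm across, 36 mm high, beyond the control box; origin under its centre
- scissors: bystander: scissors lying flat, about 185 mm long, 12 mm high, to the right of the stand; origin at the rivet, x towards the points
- spray_can: bystander: red spray can, 58 mm across, 160 mm high, far left; origin under its centre
- pattern_weight: bystander: dark steel pattern weight, 72 mm across, 45 mm high, at the far side; origin under its centre
- bobbin_tray: bystander: clear divided tray 90 x 130 x 30 mm, far right; origin under its centre
Not all that is in view belongs to the job. There is more than one size of the stylus; the one meant has the size given above.

How it is judged:
On the way, in this order (a step that is already met when the one before it is completed fails the run):
1. the reset button is pressed fully in by the stylus's tip (value of joint reset_button above 0.0045 m and distance between stylus and button_top below 0.008 m), for 0.2 s.
2. the stylus stands fully home in its stand again (z of stylus in the frame of stand between 0.008 and 0.02 m and horizontal distance between stylus and stand below 0.01 m and angle between stylus's own z axis and vertical below 0.15 rad and linear speed of stylus below 0.02 m/s), for 0.2 s.
3. the cover is shut on its catch (value of joint cover below 0.03 rad), for 0.2 s.
At the end, for the whole second after the job is handed in: The stylus is at rest in the stand, upright within 0.15 rad, its tip within 10 mm sideways of the hole's axis and 8 to 20 mm above the stand's underside; the cover is seated on its catch (joint below 0.03 rad); the reset button has sprung back (below 2 mm) (all of step 2 and value of joint cover below 0.03 rad and value of joint reset_button below 0.002 m); the robot touches nothing.
It fails at once if a bystander (spool, tin, scissors, spray can, weight, tray) is moved more than 40 mm (distance of any of spool_a, spool_b, pin_tin, scissors, spray_can, pattern_weight, bobbin_tray from where it was at the start of the episode above 0.04 m).
It also fails if it takes over 64 s, if anything falls off the work surface, if the arm or the gripper's body presses on something with over 40 N, if the wrist force passes 120 N, or if a joint passes its speed limit or range.

## Working session

There is one attempt and no reset: what is moved stays moved. The work goes in short steps, Python scripts to look and compute and a tool call to move; the robot and the scene stay as the last step left them, time stands still between calls to the robot, and variables do not carry over. Pictures are saved under pics/ and viewed, and the job is handed in when it is done.

Besides the shell and the picture viewer there is one more tool, called after "Request:" as name(argument=value, ...) on one line, values as JSON. move_arm: Moves the arm, as the interface text tells. Its arguments: {"type":"object","properties":{"plan":{"type":"array","items":{"type":"array","items":{"type":"number"}}}},"required":["plan"]}

```bash
ls; mkdir -p pics
python3 - <<'E'
from plant import monitor, grab_frame, camera_params, manip
import cv2
s=monitor.observe();print(s)
for n in ["scene","side","wrist"]:
    f=grab_frame(n);cv2.imwrite(f"pics/{n}0.png",f[:,:,::-1]);print(n,camera_params(n))
print(manip.pinch_z)
E
```

```text
pics
{'t': 0.0, 'joint_positions': array([ 1.02528231,  0.60011603, -0.00255857,  1.60011009,  0.00180611,
        0.94290523, -0.07977797]), 'qd': array([ 0.00034916, -0.00072963, -0.00049536,  0.00026188,  0.00100626,
       -0.00060473, -0.00144307]), 'tau': array([-1.06402837e-03, -7.65070224e+01,  1.49669006e+00, -2.52349162e+01,
       -5.25447330e-02,  1.69891363e-02,  1.70473572e-04]), 'ee_pos': array([ 0.32732931, -0.64631842,  0.19287342]), 'tool_rot': array([-2.67615207e+00,  1.64423622e+00,  2.16070631e-03]), 'wrist_force': array([-0.18133188,  0.22436878, -0.32073591]), 'torque': array([-0.03435651, -0.00214712,  0.01483435]), 'opening': 0.0931067308887065}
scene {'K': array([[478.43715951,   0.        , 324.11806036],
       [  0.        , 478.43715951, 197.67450722],
       [  0.        ,   0.        ,   1.        ]]), 'rvec': array([ 1.90147565,  1.10220644, -0.59929916]), 'tvec': array([-0.30729616, -0.19219039,  1.52582197])}
side {'K': array([[431.09820014,   0.        , 319.33481388],
       [  0.        , 431.09820014, 204.9202293 ],
       [  0.        ,   0.        ,   1.        ]]), 'rvec': array([ 0.8503186 , -2.63493127,  0.95034174]), 'tvec': array([0.46325103, 0.31794535, 1.07848904])}
wrist {'K': array([[294.97533972,   0.        , 323.11687107],
       [  0.        , 294.97533972, 200.48245925],
       [  0.        ,   0.        ,   1.        ]]), 'T_tool_cam': array([[ 9.99999947e-01,  3.24622544e-04, -3.44208183e-05,
        -2.04784935e-04],
       [-3.02971018e-04,  9.62185392e-01,  2.72395265e-01,
        -7.51697090e-02],
       [ 1.21544852e-04, -2.72395240e-01,  9.62185439e-01,
        -1.91543132e-01],
       [ 0.00000000e+00,  0.00000000e+00,  0.00000000e+00,
         1.00000000e+00]])}
0.0188
```

View pics/scene0.png

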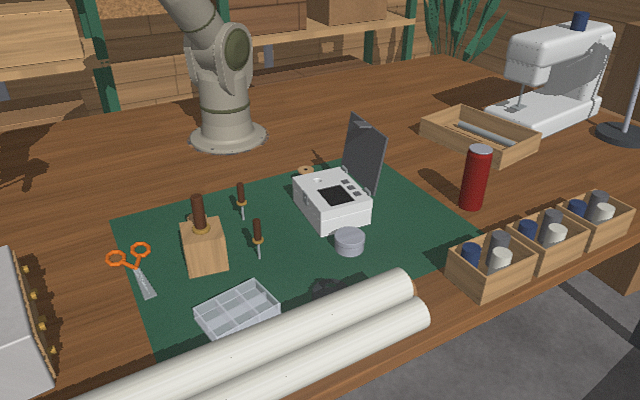

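View pics/side0.png

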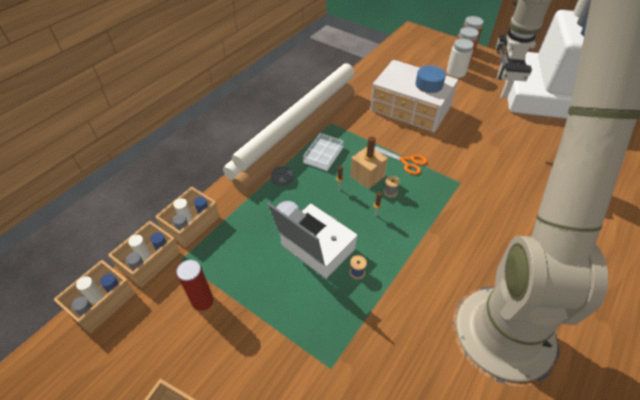

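View pics/wrist0.png

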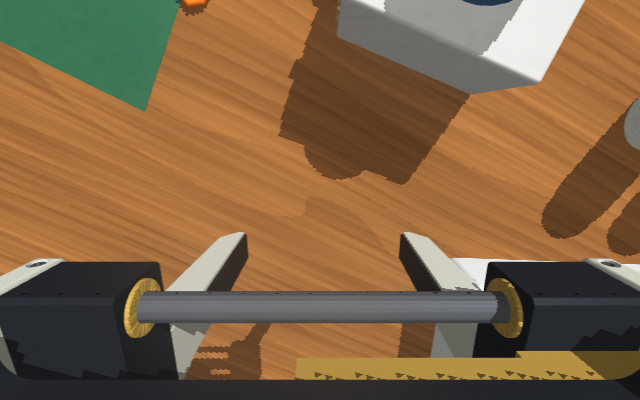

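The scene view has the stand at about (205,245), the stylus handle at (198,212), the box at (335,200) and its cover open at (365,155). Two smaller styluses stand on the mat at (241,200) and (257,238). I'll enlarge these areas.

Run:
```python
import cv2
a=cv2.imread('pics/scene0.png')
cv2.imwrite('pics/s_stand.png',cv2.resize(a[180:290,160:280],None,fx=5,fy=5,interpolation=cv2.INTER_CUBIC))
cv2.imwrite('pics/s_box.png',cv2.resize(a[105:245,285:395],None,fx=4,fy=4,interpolation=cv2.INTER_CUBIC))
a=cv2.imread('pics/side0.png')
cv2.imwrite('pics/d_all.png',cv2.resize(a[130:290,260:440],None,fx=3.7,fy=3.7,interpolation=cv2.INTER_CUBIC))
```

```text
(no output)
```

View pics/s_stand.png

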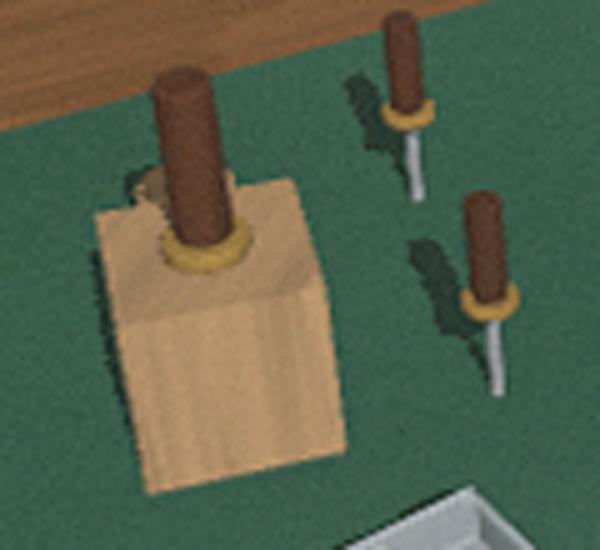

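View pics/s_box.png

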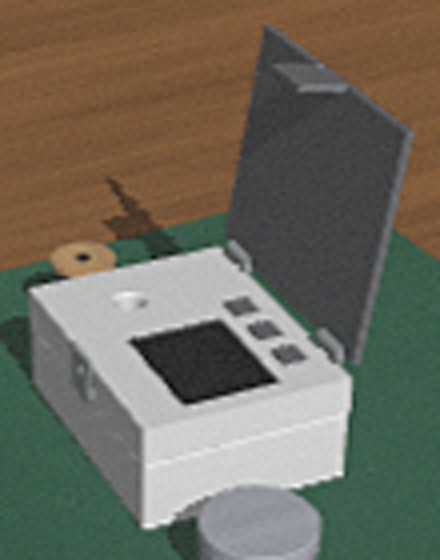

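View pics/d_all.png

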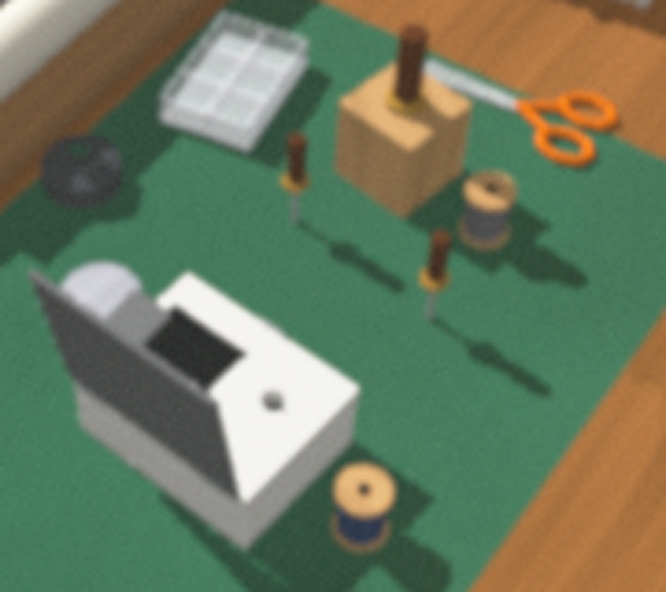

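```bash
cat > h.py <<'E'
import numpy as np,cv2
from scipy.optimize import least_squares
from plant import camera_params
def cam(n):
    c=camera_params(n);return c['K'],c['rvec'],c['tvec']
C={n:cam(n) for n in('scene','side')}
def proj(n,P):
    K,r,t=C[n];return cv2.projectPoints(np.array(P,float).reshape(-1,3),r,t,K,None)[0].reshape(-1,2)
def fit(obs,x0):
    # obs: list (cam, (u,v), local xyz)
    def w(p,l):
        c,s=np.cos(p[2]),np.sin(p[2]);return [p[0]+c*l[0]-s*l[1],p[1]+s*l[0]+c*l[1],l[2]]
    def f(p):return np.concatenate([proj(n,w(p,l))[0]-uv for n,uv,l in obs])
    r=least_squares(f,x0,x_scale=[.01,.01,.1]);return r.x,r.fun.reshape(-1,2)
def ray(n,uv,z):
    K,r,t=C[n];R=cv2.Rodrigues(r)[0];c=-R.T@t
    d=R.T@np.linalg.inv(K)@[uv[0],uv[1],1];return c+d*(z-c[2])/d[2]
E
python3 - <<'E'
from h import *
np.set_printoptions(precision=4,suppress=True)
print("cams",[-cv2.Rodrigues(C[n][1])[0].T@C[n][2] for n in C])
print('handle',ray('scene',(196.4,196),.165),ray('side',(371.4,139.2),.165),'flange',ray('scene',(201.2,228.6),.089))
print('well',ray('scene',(317.5,180),.07),ray('side',(333.8,238.1),.07))
Z=.07
o=[('scene',(292.5,177.5),(-.085,-.065,Z)),('scene',(320.75,212.5),(.085,-.065,Z)),('scene',(372.5,198.75),(.085,.065,Z)),('scene',(320.5,236.75),(.085,-.065,0)),
('side',(357.3,234.9),(-.085,-.065,Z)),('side',(311.35,203.5),(.085,-.065,Z)),('side',(325.4,265.1),(-.085,.065,Z))]
for x in o:print(ray(*x[:2],x[2][2]))
for y in(0,):
    p,r=fit(o,[.65,0,y]);print('box',p,np.degrees(p[2]));print(r)
c,s=np.cos(p[2]),np.sin(p[2]);print('btn',p[0]-.045*c+.015*s,p[1]-.045*s-.015*c)
print([ray('scene',u,.085) for u in((184,245.4),(179.4,222.6),(218.6,216),(225,237.4))],[ray('side',u,.085) for u in((351,157),(387,157),(368.9,170.5))])
E
```

```text
cams [array([ 1.3571, -0.4322,  0.6566]), array([0.1103, 0.6293, 1.0347])]
handle [ 0.5608 -0.2534  0.165 ] [ 0.5611 -0.2536  0.165 ] flange [ 0.5624 -0.2547  0.089 ]
well [0.4801 0.0588 0.07  ] [0.4831 0.0544 0.07  ]
[0.4394 0.0114 0.07  ]
[ 0.6062 -0.0038  0.07  ]
[0.6158 0.1267 0.07  ]
[ 0.6015 -0.0016  0.    ]
[0.4367 0.0078 0.07  ]
[ 0.6066 -0.009   0.07  ]
[0.452 0.138 0.07 ]
box [ 0.5277  0.0676 -0.0914] -5.2384333515033195
[[-0.7219 -0.3286]
 [-0.3929  0.1787]
 [-0.1526  0.7425]
 [-0.1834  1.5689]
 [-0.6483  0.6104]
 [-0.7857  0.9109]
 [ 0.4825  1.1429]]
btn 0.4814710944062029 0.0567572495219382
[array([ 0.5937, -0.2992,  0.085 ]), array([ 0.5144, -0.2859,  0.085 ]), array([ 0.5311, -0.2078,  0.085 ]), array([ 0.6084, -0.222 ,  0.085 ])] [array([ 0.6111, -0.2258,  0.085 ]), array([ 0.5188, -0.2918,  0.085 ]), array([ 0.534, -0.208,  0.085])]
```

Request:
move_arm(plan=[[0, 0, 0, 1, 1], [0, 0, 0, 1, 1], [0, 0, 0, 1, 1], [0, 0, 0, 1, 1], [0, 0, 0, 1, 1], [0, 0.5, 1, 1, 1], [0, 0.6, 1, 0.5, 1], [0, 0.6, 1, 0, 1], [0, 0.6, 1, 0, 1], [0, 0.6, 1, 0, 0.6]])

```text
t: 0.98
ee_pos: [0.4003, -0.5206, 0.3564]
tool_rot: [3.138, -0.143, -0.0]
wrist_force: [0.1, -0.1, -0.0]
opening: 0.093
```

Request:
move_arm(plan=[[0, 0.6, 1, 0, 0], [0, 0.6, 1, 0, 0], [0, 0.6, 1, 0, 0], [0, 0.6, 1, 0, 0], [0, 0.6, 1, 0, 0], [0, 0.6, 1, 0, 0], [0, 0.6, 0.7, 0, 0], [0, 0.6, 0, 0, 0], [0, 0.6, 0, 0, 0], [0, 0, 0, 0, 0]])

```text
t: 1.82
ee_pos: [0.5375, -0.353, 0.3557]
tool_rot: [-3.137, 0.147, -0.001]
wrist_force: [0.0, 0.6, 0.2]
opening: 0.0928
```

```bash
cat >> h.py <<'E'
def wrist(name):
    from plant import monitor,grab_frame
    s=monitor.observe();f=grab_frame('wrist');cv2.imwrite(name,f[:,:,::-1])
    np.savez(name[:-4],p=s['ee_pos'],r=s['tool_rot']);print(s['ee_pos'],s['tool_rot'])
def wray(name,uv,z):
    d=np.load(name[:-4]+'.npz');c=camera_params('wrist');T=c['T_tool_cam'];R=cv2.Rodrigues(d['r'])[0]
    o=R@T[:3,3]+d['p'];v=R@T[:3,:3]@np.linalg.inv(c['K'])@[uv[0],uv[1],1]
    return o+v*(z-o[2])/v[2]
E
python3 -c "
from h import *
wrist('pics/w1.png')"
```

```text
[ 0.5374564  -0.35296637  0.35568201] [-3.13719901e+00  1.47474356e-01 -9.61800836e-04]
```

View pics/w1.png

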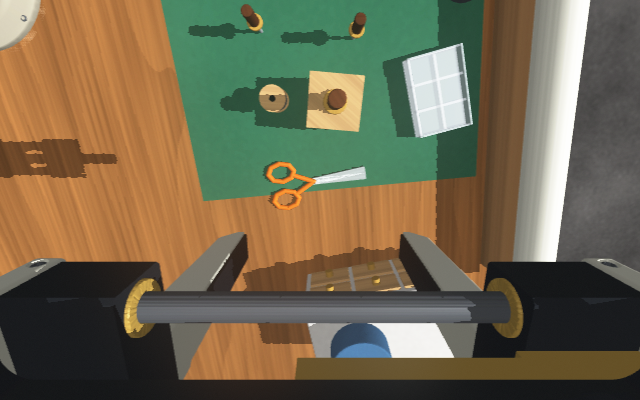

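The wrist view shows the handle top at about (339,98) and the stand's top corners at (309,71), (365,77), (359,131) and (307,125).

```bash
python3 -c "
from h import *
n='pics/w1.png'
print(wray(n,(339,98),.165))
q=[wray(n,u,.085) for u in((309,71),(365,77),(359,131),(307,125))];print(np.array(q),np.mean(q,0))
a=cv2.imread(n);cv2.imwrite('pics/w1c.png',cv2.resize(a[55:145,240:390],None,fx=5,fy=5,interpolation=cv2.INTER_CUBIC))"
```

```text
[ 0.56560601 -0.25698799  0.165     ]
[[ 0.5297855  -0.21164387  0.085     ]
 [ 0.61013254 -0.22730098  0.085     ]
 [ 0.59678405 -0.30301377  0.085     ]
 [ 0.51869092 -0.28676088  0.085     ]] [ 0.56384825 -0.25717987  0.085     ]
```

View pics/w1c.png

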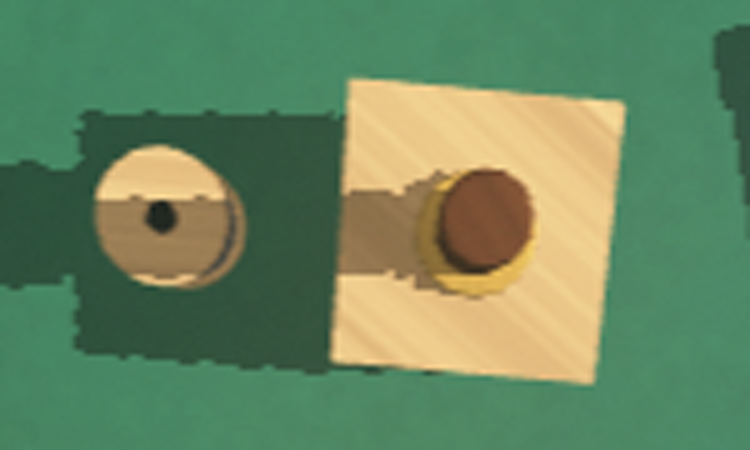

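Request:
move_arm(plan=[[0, 0.25, 1, 0, 0], [0, 0.25, 1, 0, 0], [0, 0.25, 1, 0, 0], [0, 0.25, 0.9, 0, 0], [0, 0, 0, -1, 0], [0, 0, 0, -1, 0], [0, 0, 0, -1, 0], [0, 0, 0, -1, 0], [0, 0, 0, 0, 0], [0, 0, 0, 0, 0]])

```text
t: 2.7
ee_pos: [0.5587, -0.2572, 0.2557]
tool_rot: [-3.137, 0.153, 0.004]
wrist_force: [0.3, -0.2, 0.9]
opening: 0.0928
```

```bash
python3 -c "
from h import *
wrist('pics/w2.png')"
```

```text
[ 0.55874403 -0.25717852  0.25567757] [-3.13727135  0.15296402  0.00410537]
```

View pics/w2.png

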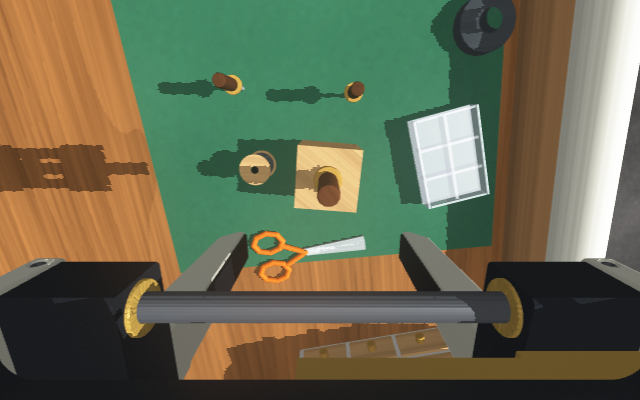

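```bash
python3 -c "
from h import *
n='pics/w2.png'
print(wray(n,(329,197),.165),wray(n,(327,176),.093))
q=[wray(n,u,.085) for u in((298,145),(363,151),(357,212),(294,207))];print(np.array(q),np.mean(q,0))
from plant import monitor;print(monitor.observe()['ee_pos'])"
```

```text
[ 0.56372769 -0.25833002  0.165     ] [ 0.56312451 -0.25113923  0.093     ]
[[ 0.53163674 -0.21132695  0.085     ]
 [ 0.60958582 -0.22614695  0.085     ]
 [ 0.59716889 -0.30337318  0.085     ]
 [ 0.51709019 -0.28886466  0.085     ]] [ 0.56387041 -0.25742793  0.085     ]
[ 0.55980871 -0.25729942  0.25701382]
```

Request:
move_arm(plan=[[0, 0.12, 0.02, -1, 0], [0, 0, 0, -1, 0], [0, 0, 0, -1, 0], [0, 0, 0, -1, 0], [0, 0, 0, -1, 0], [0, 0, 0, -0.5, 0], [0, 0, 0, 0, 0], [0, 0, 0, 0, 0], [0, 0, 0, 0, 0]])

```text
t: 3.5
ee_pos: [0.5643, -0.2567, 0.1206]
tool_rot: [3.137, -0.152, 0.004]
wrist_force: [-0.4, -0.1, -0.0]
opening: 0.0926
```

```bash
python3 -c "
from h import *
wrist('pics/w3.png')"
```

```text
[ 0.56425388 -0.25673793  0.12063144] [ 3.1369845  -0.15206643  0.00391894]
```

View pics/w3.png

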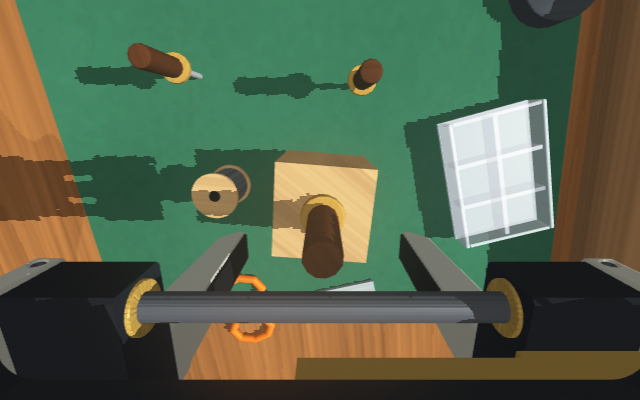

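The handle at (322,240) is centred between the fingers, so I'll close on it.

Request:
move_arm(plan=[[255, 0, 0, 0, 0], [255, 0, 0, 0, 0], [255, 0, 0, 0, 0], [255, 0, 0, 0, 0], [255, 0, 0, 0, 0], [255, 0, 0, 0, 0], [255, 0, 0, 0, 0], [255, 0, 0, 0, 0], [255, 0, 0, 0, 0], [255, 0, 0, 0, 0]])

```text
t: 4.38
ee_pos: [0.5631, -0.2563, 0.1187]
tool_rot: [3.138, -0.152, -0.0]
wrist_force: [0.4, 1.3, 0.4]
opening: 0.0311
```

Request:
move_arm(plan=[[255, 0, 0, 0, 0], [255, 0, 0, 0, 0], [255, 0, 0, 0, 0], [255, 0, 0, 0, 0]])

```text
t: 4.72
ee_pos: [0.563, -0.2563, 0.1186]
tool_rot: [3.138, -0.152, -0.0]
wrist_force: [-0.3, 0.8, -0.8]
opening: 0.0233
```

Request:
move_arm(plan=[[255, 0, 0, 0.5, 0], [255, 0, 0, 1, 0], [255, 0, 0, 1, 0], [255, 0, 0, 1, 0], [255, 0, 0, 1, 0], [255, 0, 0, 1, 0], [255, 0, 0, 0, 0], [255, 0, 0, 0, 0]])

```text
t: 5.38
ee_pos: [0.5637, -0.2565, 0.2585]
tool_rot: [3.137, -0.152, 0.005]
wrist_force: [-0.3, 0.4, -2.0]
opening: 0.023
```

```bash
python3 -c "
from h import *
wrist('pics/w4.png')
from plant import grab_frame
for n in('scene','side'):cv2.imwrite(f'pics/{n}1.png',cv2.resize(grab_frame(n)[130:290,140:400,::-1] if n=='scene' else grab_frame(n)[60:220,260:460,::-1],None,fx=3,fy=3,interpolation=cv2.INTER_CUBIC))"
```

```text
[ 0.56370667 -0.25646284  0.25846503] [ 3.13660696 -0.151937    0.00508213]
```

View pics/w4.png

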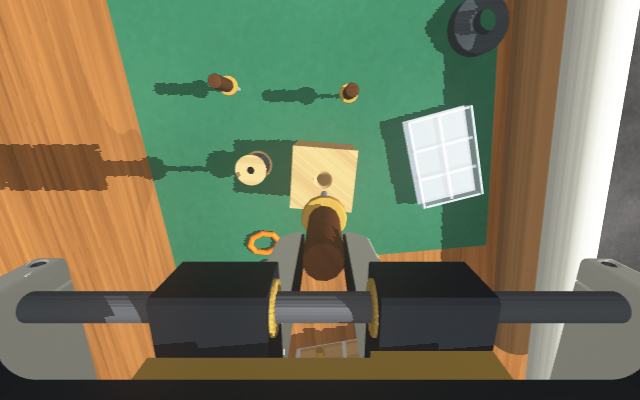

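View pics/scene1.png

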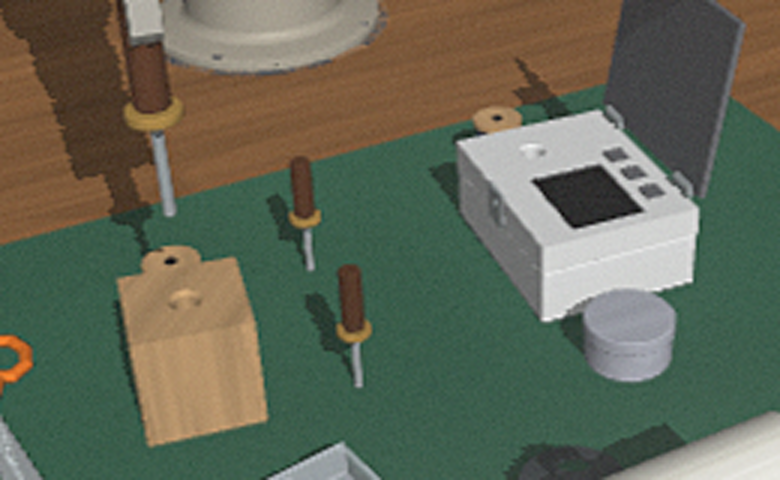

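View pics/side1.png

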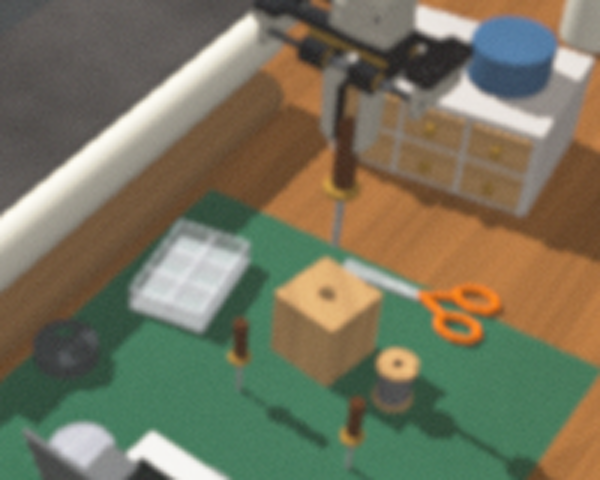

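```bash
python3 -c "
from h import *
print('hole',wray('pics/w4.png',(324,179),.085),ray('scene',(200.8,229.8),.085),ray('side',(368.8,157.5),.085))
print('tip',ray('scene',(196.2,200.7),.155),ray('side',(372.2,141),.155),wray('pics/w4.png',(324.5,191),.155))
"
```

```text
hole [ 0.56487231 -0.25636055  0.085     ] [ 0.56035055 -0.25547038  0.085     ] [ 0.56430369 -0.25654344  0.085     ]
tip [ 0.56110842 -0.2553169   0.155     ] [ 0.56009975 -0.25819655  0.155     ] [ 0.56514873 -0.25447379  0.155     ]
```

Request:
move_arm(plan=[[255, -0.36, 1, 0, 0], [255, -0.36, 1, 0, 0], [255, -0.36, 1, 0, 0], [255, -0.36, 1, 0, 0], [255, -0.36, 1, 0, 0], [255, -0.36, 1, 0, 0], [255, -0.36, 1, 0, 0], [255, -0.36, 1, 0, 0], [255, -0.4, 1, 0, 0], [255, 0, 0, 0, 0]])

```text
t: 6.37
ee_pos: [0.4787, -0.0266, 0.2556]
tool_rot: [-3.137, 0.143, 0.004]
wrist_force: [0.1, 0.5, -1.4]
opening: 0.0235
```

Request:
move_arm(plan=[[255, 0, 0, 0, 0], [255, 0, 0, 0, 0], [255, 0, 0, 0, 0]])

```text
t: 6.62
ee_pos: [0.4812, -0.0323, 0.2557]
tool_rot: [3.138, -0.154, -0.001]
wrist_force: [0.1, -0.4, -0.8]
opening: 0.0235
```

```bash
python3 -c "
from h import *
wrist('pics/w5.png')"
```

```text
[ 0.48116354 -0.03226765  0.25574759] [ 3.13762671e+00 -1.53784603e-01 -1.30169316e-03]
```

View pics/w5.png

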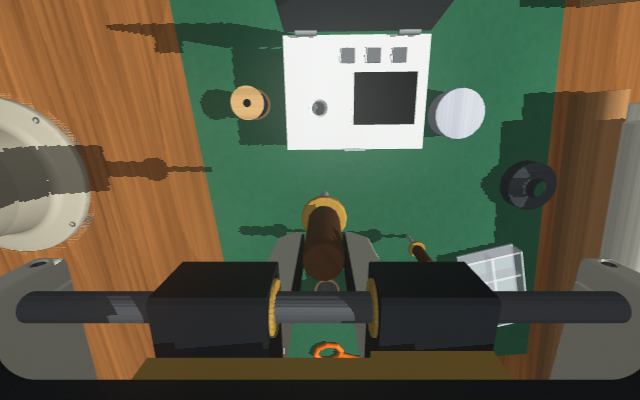

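The well is at (319,107), and the box's panel corners are at (283,36), (431,34), (422,149) and (288,149).

```bash
python3 -c "
from h import *
n='pics/w5.png'
a=cv2.imread(n);cv2.imwrite('pics/w5c.png',cv2.resize(a[0:160,270:440],None,fx=4,fy=4,interpolation=cv2.INTER_CUBIC))
print('well',wray(n,(319,107),.07))
for u in((422,149),(288,149)):print(wray(n,u,.07))
"
```

```text
well [0.48398978 0.05514857 0.07      ]
[ 0.60865889 -0.00803292  0.07      ]
[0.43976533 0.00849373 0.07      ]
```

View pics/w5c.png

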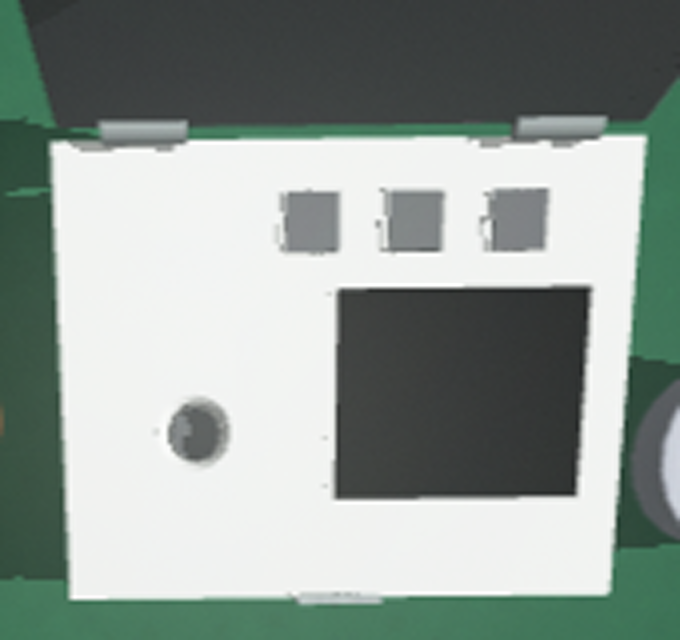

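Request:
move_arm(plan=[[255, 0.08, 0.9, 0, 0], [255, 0, 0.9, 0, 0], [255, 0, 0.9, 0, 0], [255, 0, 0.8, 0, 0], [255, 0, 0, -1, 0], [255, 0, 0, -1, 0], [255, 0, 0, -0.5, 0], [255, 0, 0, 0, 0], [255, 0, 0, 0, 0], [255, 0, 0, 0, 0]])

```text
t: 7.5
ee_pos: [0.4837, 0.0559, 0.1944]
tool_rot: [-3.138, 0.153, -0.001]
wrist_force: [-0.1, 0.3, -0.6]
opening: 0.0233
```

```bash
python3 -c "
from h import *
wrist('pics/w6.png')
from plant import grab_frame
a=cv2.imread('pics/w6.png')
f=grab_frame('scene')[:,:,::-1];g=grab_frame('side')[:,:,::-1]
cv2.imwrite('pics/scene2.png',f);cv2.imwrite('pics/side2.png',g)
f=cv2.resize(f[140:220,280:380],(400,320),interpolation=cv2.INTER_CUBIC)
g=cv2.resize(g[190:270,290:390],(400,320),interpolation=cv2.INTER_CUBIC)
w=cv2.resize(a[100:260,220:420],(400,320),interpolation=cv2.INTER_CUBIC)
cv2.imwrite('pics/m6.png',np.vstack([np.hstack([f,g])]));cv2.imwrite('pics/w6c.png',w)"
```

```text
[0.48374551 0.05594382 0.19435073] [-3.13764004e+00  1.53184229e-01 -1.07836783e-03]
```

View pics/m6.png

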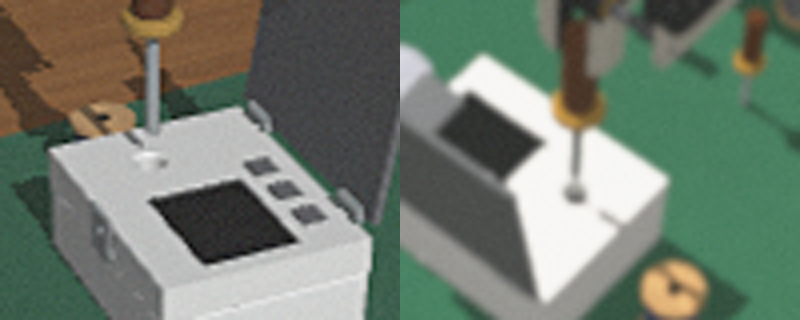

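View pics/w6.png

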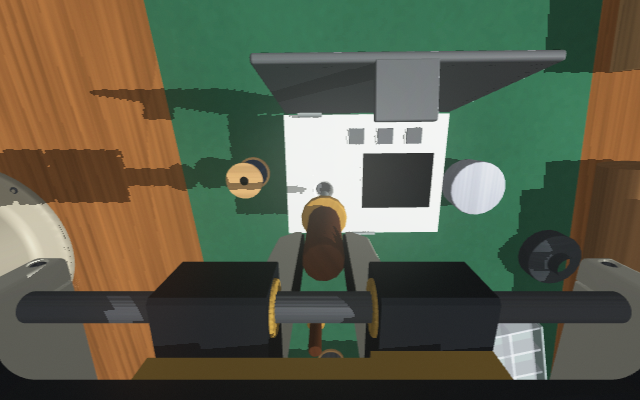

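```bash
python3 -c "
from h import *
print(ray('scene',(318,173),.0908),ray('scene',(317.75,180),.07));print(ray('side',(334,235),.0908),ray('side',(333.75,238.),.07))
"
```

```text
[0.482682   0.05879878 0.0908    ] [0.48037586 0.05936704 0.07      ]
[0.48044271 0.05806665 0.0908    ] [0.48342092 0.05418216 0.07      ]
```

Request:
move_arm(plan=[[255, 0, -0.04, -0.4, 0], [255, 0, 0, -0.4, 0], [255, 0, 0, -0.2, 0], [255, 0, 0, 0, 0]])

```text
t: 7.98
ee_pos: [0.4821, 0.055, 0.1672]
tool_rot: [3.137, -0.151, -0.004]
wrist_force: [0.1, 0.0, -0.9]
opening: 0.0234
```

Request:
move_arm(plan=[[255, 0, 0, -0.2, 0], [255, 0, 0, -0.2, 0], [255, 0, 0, -0.1, 0], [255, 0, 0, 0, 0], [255, 0, 0, 0, 0]])

```text
t: 8.4
ee_pos: [0.4833, 0.0554, 0.1564]
tool_rot: [-3.138, 0.151, -0.001]
wrist_force: [0.3, 0.8, 3.0]
opening: 0.0236
```

Request:
move_arm(plan=[[255, 0, 0, -0.08, 0], [255, 0, 0, -0.04, 0], [255, 0, 0, 0, 0], [255, 0, 0, 0, 0]])

```text
t: 8.73
ee_pos: [0.4846, 0.0558, 0.1548]
tool_rot: [-3.137, 0.152, -0.006]
wrist_force: [-0.4, -0.5, 18.9]
opening: 0.0231
```

Request:
move_arm(plan=[[255, 0, 0, 0, 0], [255, 0, 0, 0, 0], [255, 0, 0, 0, 0], [255, 0, 0, 0, 0]])

```text
t: 9.07
ee_pos: [0.4846, 0.0557, 0.1548]
tool_rot: [-3.137, 0.152, -0.006]
wrist_force: [-1.8, 0.2, 18.2]
opening: 0.0235
```

```bash
python3 -c "
from h import *
from plant import grab_frame
f=grab_frame('scene')[:,:,::-1];g=grab_frame('side')[:,:,::-1]
f=cv2.resize(f[130:210,280:380],(400,320),interpolation=cv2.INTER_CUBIC)
g=cv2.resize(g[180:260,290:390],(400,320),interpolation=cv2.INTER_CUBIC)
cv2.imwrite('pics/m7.png',np.hstack([f,g]))"
```

```text
(no output)
```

View pics/m7.png

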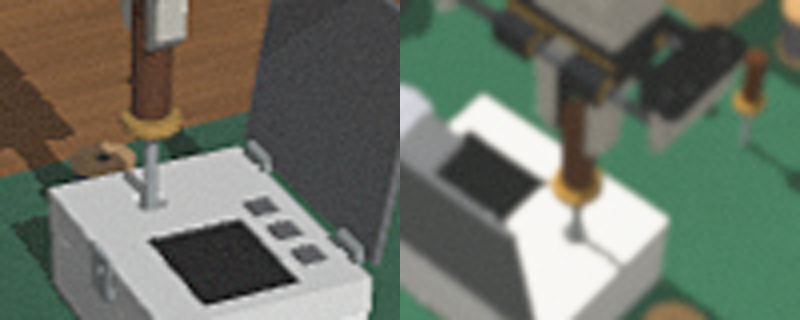

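Request:
move_arm(plan=[[255, 0, 0, 0.3, 0], [255, 0, 0, 0.8, 0], [255, 0, 0, 1, 0], [255, 0, 0, 1, 0], [255, 0, 0, 1, 0], [255, 0, 0, 0, 0], [255, 0.25, -1, 0, 0], [255, 0.25, -1, 0, 0], [255, 0.25, -1, 0, 0], [255, 0.25, -1, 0, 0]])

```text
t: 10.0
ee_pos: [0.5077, -0.046, 0.2551]
tool_rot: [3.138, -0.151, -0.001]
wrist_force: [0.4, 0.4, -1.1]
opening: 0.0232
```

Request:
move_arm(plan=[[255, 0.25, -1, 0, 0], [255, 0.25, -1, 0, 0], [255, 0.25, -1, 0, 0], [255, 0.25, -1, 0, 0], [255, 0.25, -1, 0, 0], [255, 0.25, -1, 0, 0], [255, 0.25, -1, 0, 0], [255, 0.25, -0.8, 0, 0], [255, 0.1, -0.5, 0, 0], [255, 0, 0, 0, 0]])

```text
t: 10.83
ee_pos: [0.5601, -0.2552, 0.2545]
tool_rot: [3.137, -0.157, -0.002]
wrist_force: [-0.1, 0.2, -1.6]
opening: 0.0234
```

Request:
move_arm(plan=[[255, 0, 0, 0, 0], [255, 0, 0, 0, 0], [255, 0, 0, 0, 0]])

```text
t: 11.08
ee_pos: [0.5605, -0.2505, 0.2558]
tool_rot: [-3.138, 0.149, 0.0]
wrist_force: [-0.3, -0.9, -0.5]
opening: 0.0235
```

Request:
move_arm(plan=[[255, 0.11, -0.23, 0, 0], [255, 0, 0, -1, 0], [255, 0, 0, -1, 0], [255, 0, 0, -0.4, 0], [255, 0, 0, 0, 0], [255, 0, 0, 0, 0], [255, 0, 0, 0, 0]])

```text
t: 11.67
ee_pos: [0.5642, -0.258, 0.197]
tool_rot: [3.138, -0.151, 0.002]
wrist_force: [-0.1, -0.1, -0.5]
opening: 0.0234
```

```bash
python3 -c "
from h import *
from plant import grab_frame
wrist('pics/w8.png')
f=grab_frame('scene')[:,:,::-1];g=grab_frame('side')[:,:,::-1]
f=cv2.resize(f[180:260,155:255],(400,320),interpolation=cv2.INTER_CUBIC)
g=cv2.resize(g[110:190,320:420],(400,320),interpolation=cv2.INTER_CUBIC)
cv2.imwrite('pics/m8.png',np.hstack([f,g]))"
```

```text
[ 0.56417445 -0.25804385  0.19696274] [ 3.13750674e+00 -1.51254010e-01  2.47589158e-03]
```

View pics/m8.png

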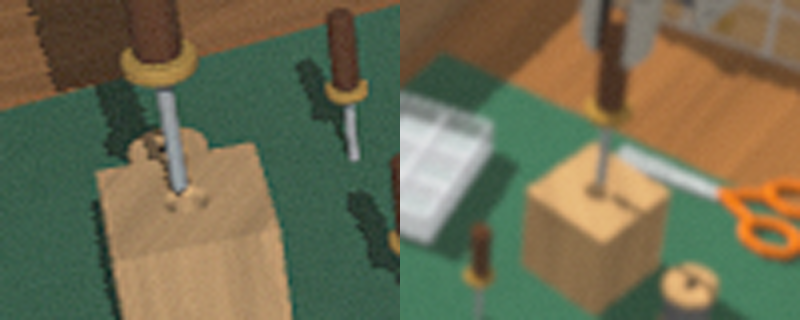

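View pics/w8.png

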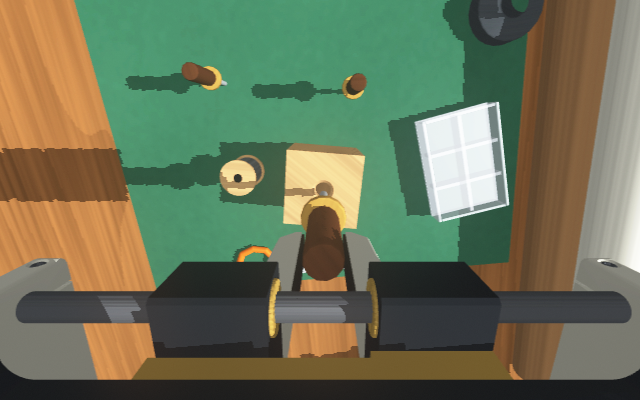

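Request:
move_arm(plan=[[255, -0.04, 0.05, 0, 0], [255, 0, 0, -0.4, 0], [255, 0, 0, -0.4, 0], [255, 0, 0, -0.4, 0], [255, 0, 0, 0, 0], [255, 0, 0, 0, 0]])

```text
t: 12.32
ee_pos: [0.5617, -0.2566, 0.1645]
tool_rot: [-3.137, 0.152, 0.003]
wrist_force: [0.3, -0.2, 0.4]
opening: 0.0235
```

Request:
move_arm(plan=[[255, 0, 0, -0.5, 0], [255, 0, 0, -0.5, 0], [255, 0, 0, -0.4, 0], [255, 0, 0, -0.2, 0], [255, 0, 0, 0, 0], [255, 0, 0, 0, 0]])

```text
t: 12.82
ee_pos: [0.5622, -0.2566, 0.1252]
tool_rot: [-3.138, 0.152, 0.001]
wrist_force: [-0.3, 0.1, -1.1]
opening: 0.0236
```

Request:
move_arm(plan=[[255, 0, 0, -0.15, 0], [255, 0, 0, -0.1, 0], [255, 0, 0, 0, 0], [255, 0, 0, 0, 0]])

```text
t: 13.15
ee_pos: [0.5623, -0.2568, 0.1195]
tool_rot: [3.138, -0.152, 0.0]
wrist_force: [-1.1, 0.2, -1.4]
opening: 0.0236
```

Now I'll release it and check.

Request:
move_arm(plan=[[0, 0, 0, 0, 0], [0, 0, 0, 0, 0], [0, 0, 0, 0, 0], [0, 0, 0, 0, 0], [0, 0, 0, 0, 0], [0, 0, 0, 0, 0], [0, 0, 0, 0, 0], [0, 0, 0, 0, 0], [0, 0, 0, 0, 0], [0, 0, 0, 0, 0]])

```text
t: 13.98
ee_pos: [0.5623, -0.2568, 0.1194]
tool_rot: [3.138, -0.152, -0.0]
wrist_force: [0.7, -0.6, 0.3]
opening: 0.0853
```

Request:
move_arm(plan=[[0, 0, 0, 0.5, 0], [0, 0, 0, 1, 0], [0, 0, 0, 1, 0], [0, 0, 0, 1, 0], [0, 0, 0, 1, 0], [0, 0, 0, 1, 0], [0, 0, 0, 0, 0], [0, 0, 0, 0, 0]])

```text
t: 14.65
ee_pos: [0.563, -0.257, 0.2592]
tool_rot: [3.137, -0.152, 0.005]
wrist_force: [-0.1, -0.2, 0.2]
opening: 0.0928
```

```bash
python3 -c "
from h import *
from plant import grab_frame
f=grab_frame('scene')[:,:,::-1];g=grab_frame('side')[:,:,::-1]
cv2.imwrite('pics/scene9.png',f);cv2.imwrite('pics/side9.png',g)
a=cv2.resize(f[180:290,150:260],(400,400),interpolation=cv2.INTER_CUBIC)
b=cv2.resize(g[110:190,330:410],(400,400),interpolation=cv2.INTER_CUBIC)
cv2.imwrite('pics/m9.png',np.hstack([a,b]))
a=cv2.resize(f[100:240,280:420],(400,400),interpolation=cv2.INTER_CUBIC)
b=cv2.resize(g[170:290,260:380],(400,400),interpolation=cv2.INTER_CUBIC)
cv2.imwrite('pics/m9b.png',np.hstack([a,b]))"
```

```text
(no output)
```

View pics/m9.png

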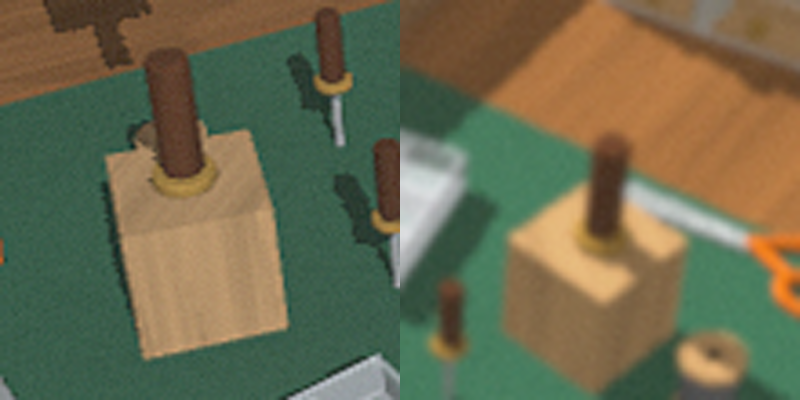

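View pics/m9b.png

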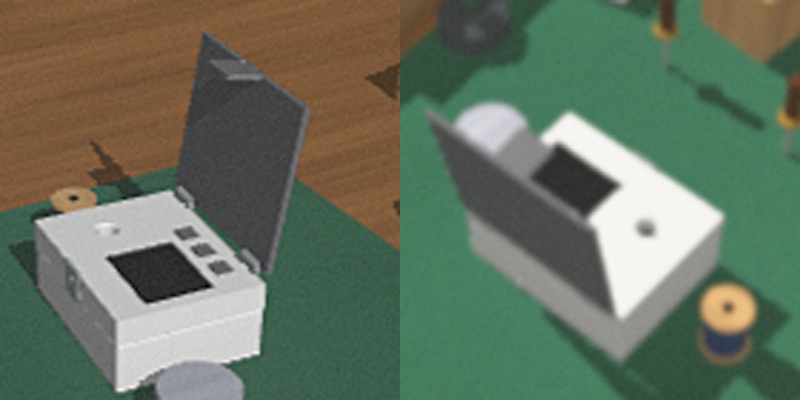

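```bash
python3 -c "
from h import *
bx,by,yw=.529,.0665,np.radians(-5.4)
def W(l):
    c,s=np.cos(yw),np.sin(yw);return [bx+c*l[0]-s*l[1],by+s*l[0]+c*l[1],l[2]]
def pt(x,r,t,n=.004):return W((x,.068-r*np.cos(t)+n*np.sin(t),.076+r*np.sin(t)+n*np.cos(t)))
for t in np.arange(1.2,2,.1):print(round(t,2),proj('scene',[pt(-.083,.1435,t),pt(.083,.1435,t)]).round(1).tolist(),proj('side',[pt(.083,.1435,t),pt(-.083,.1435,t)]).round(1).tolist())
print('can',ray('scene',(472,207),.0),ray('side',(188,268),.16))
"
```

```text
1.2 [[323.8, 118.5], [356.8, 147.3]] [[287.9, 188.2], [337.6, 221.9]]
1.3 [[329.1, 115.9], [362.7, 144.3]] [[284.0, 190.1], [334.0, 224.3]]
1.4 [[334.5, 113.9], [368.7, 141.9]] [[280.1, 192.5], [330.2, 227.2]]
1.5 [[339.9, 112.4], [374.7, 140.1]] [[276.0, 195.4], [326.2, 230.5]]
1.6 [[345.3, 111.5], [380.6, 139.0]] [[271.9, 198.7], [322.2, 234.3]]
1.7 [[350.6, 111.2], [386.3, 138.5]] [[267.9, 202.4], [318.2, 238.4]]
1.8 [[355.8, 111.4], [391.9, 138.6]] [[263.9, 206.5], [314.1, 242.9]]
1.9 [[360.7, 112.2], [397.2, 139.3]] [[260.1, 210.8], [310.2, 247.7]]
can [0.68114482 0.38761098 0.        ] [0.67848333 0.37928165 0.16      ]
```

View pics/side9.png

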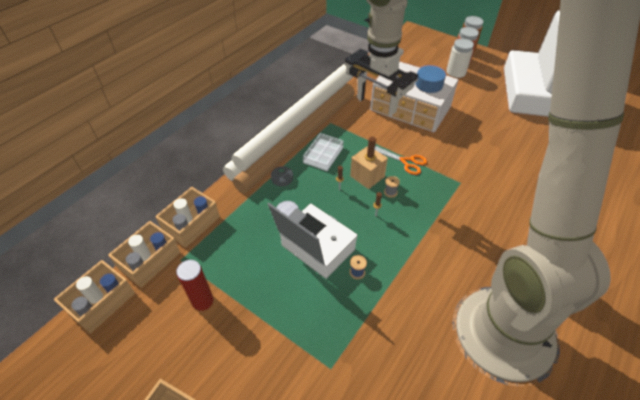

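Request:
move_arm(plan=[[255, 0, 0, 1, 0], [255, 0, 0, 1, 0], [255, 0, 0.8, 0.1, 0], [255, -0.05, 1, 0, 0], [255, -0.05, 1, 0, 0], [255, -0.05, 1, 0, 0], [255, -0.05, 1, 0, 0], [255, -0.05, 1, 0, 0], [255, -0.05, 1, 0, 0], [255, -0.05, 1, 0, 0]])

```text
t: 15.58
ee_pos: [0.5527, -0.0606, 0.3082]
tool_rot: [-3.138, 0.152, 0.004]
wrist_force: [0.4, 0.5, -0.7]
opening: 0.0309
```

Request:
move_arm(plan=[[255, -0.05, 1, 0, 0], [255, -0.05, 1, 0, 0], [255, -0.05, 1, 0, 0], [255, -0.05, 1, 0, 0], [255, -0.05, 1, 0, 0], [255, -0.05, 1, 0, 0], [255, -0.05, 1, 0, 0], [255, -0.05, 1, 0, 0], [255, -0.05, 1, 0, 0], [255, -0.05, 1, 0, 0]])

```text
t: 16.42
ee_pos: [0.5403, 0.1891, 0.3082]
tool_rot: [3.137, -0.152, -0.004]
wrist_force: [-0.0, -0.2, -0.4]
opening: 0.0004
```

Request:
move_arm(plan=[[255, 0, 0.6, 0, 0], [255, 0, 0, 0, 0], [255, 0, 0, 0, 0], [255, 0, 0, 0, 0], [255, 0, 0, 0, 0]])

```text
t: 16.83
ee_pos: [0.5411, 0.2017, 0.3089]
tool_rot: [3.137, -0.154, -0.001]
wrist_force: [-0.4, -0.3, -0.9]
opening: 0.0003
```

Request:
move_arm(plan=[[255, 0, 0, -1, 0], [255, 0, 0, -1, 0], [255, 0, 0, -1, 0], [255, 0, 0, -1, 0], [255, 0, 0, -1, 0], [255, 0, 0, -0.5, 0], [255, 0, 0, 0, 0], [255, 0, 0, 0, 0]])

```text
t: 17.5
ee_pos: [0.5411, 0.2022, 0.1717]
tool_rot: [3.137, -0.154, -0.002]
wrist_force: [-0.1, 0.6, 0.6]
opening: 0.0002
```

Request:
move_arm(plan=[[255, -0.05, -0.5, 0, 0], [255, -0.05, -0.5, 0, 0], [255, -0.05, -0.5, 0, 0], [255, -0.05, -0.5, 0, 0], [255, 0, 0, 0, 0]])

```text
t: 17.92
ee_pos: [0.5361, 0.1492, 0.1725]
tool_rot: [3.136, -0.158, 0.001]
wrist_force: [0.4, 0.5, -0.6]
opening: 0.0007
```

Request:
move_arm(plan=[[255, -0.05, -0.5, 0, 0], [255, -0.05, -0.5, 0, 0], [255, 0, 0, 0, 0]])

```text
t: 18.17
ee_pos: [0.5332, 0.125, 0.1718]
tool_rot: [3.136, -0.156, -0.001]
wrist_force: [-0.8, -0.1, 0.2]
opening: 0.0006
```

```bash
python3 -c "
from h import *
from plant import grab_frame
f=grab_frame('scene')[:,:,::-1];g=grab_frame('side')[:,:,::-1]
a=cv2.resize(f[60:240,260:440],(400,400),interpolation=cv2.INTER_CUBIC)
b=cv2.resize(g[130:290,250:410],(400,400),interpolation=cv2.INTER_CUBIC)
cv2.imwrite('pics/m10.png',np.hstack([a,b]))"
```

```text
(no output)
```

View pics/m10.png

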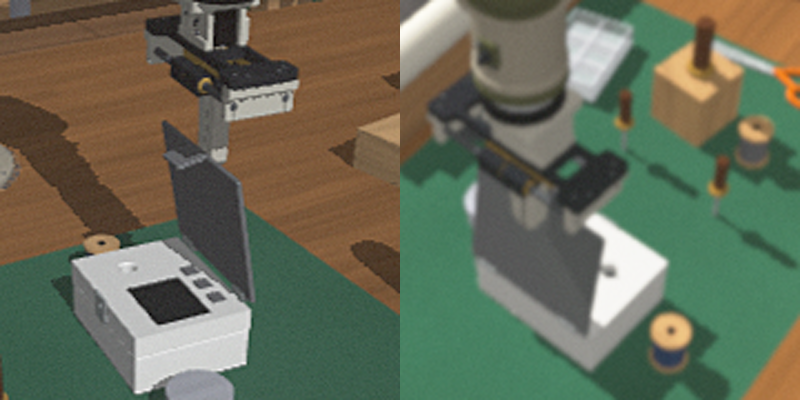

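The cover is following, now at roughly 1.3 rad, with the finger behind it. I'll continue the push and then follow the arc.

Request:
move_arm(plan=[[255, -0.04, -0.5, 0, 0], [255, -0.04, -0.5, 0, 0], [255, -0.04, -0.5, 0, 0], [255, -0.04, -0.5, 0, 0], [255, 0, 0, 0, 0]])

```text
t: 18.68
ee_pos: [0.5291, 0.0743, 0.1717]
tool_rot: [3.136, -0.157, -0.001]
wrist_force: [-0.1, -0.4, -0.4]
opening: 0.0006
```

Request:
move_arm(plan=[[255, -0.04, -0.5, -0.3, 0], [255, -0.04, -0.4, -0.4, 0], [255, -0.03, -0.4, -0.45, 0], [255, -0.03, -0.3, -0.45, 0], [255, 0, 0, 0, 0]])

```text
t: 19.1
ee_pos: [0.5243, 0.0354, 0.1293]
tool_rot: [3.136, -0.155, -0.007]
wrist_force: [-0.3, -0.5, -0.3]
opening: 0.0008
```

Request:
move_arm(plan=[[255, -0.03, -0.3, -0.4, 0], [255, -0.02, -0.25, -0.4, 0], [255, -0.02, -0.2, -0.4, 0], [255, 0, -0.1, -0.1, 0], [255, 0, 0, 0, 0], [255, 0, 0, 0, 0]])

```text
t: 19.6
ee_pos: [0.5243, 0.017, 0.0993]
tool_rot: [3.138, -0.152, -0.001]
wrist_force: [-0.4, 0.2, -0.7]
opening: 0.0005
```

```bash
python3 -c "
from h import *
from plant import grab_frame
f=grab_frame('scene')[:,:,::-1];g=grab_frame('side')[:,:,::-1]
a=cv2.resize(f[60:240,260:440],(400,400),interpolation=cv2.INTER_CUBIC)
b=cv2.resize(g[130:290,250:410],(400,400),interpolation=cv2.INTER_CUBIC)
cv2.imwrite('pics/m11.png',np.hstack([a,b]))"
```

```text
(no output)
```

View pics/m11.png

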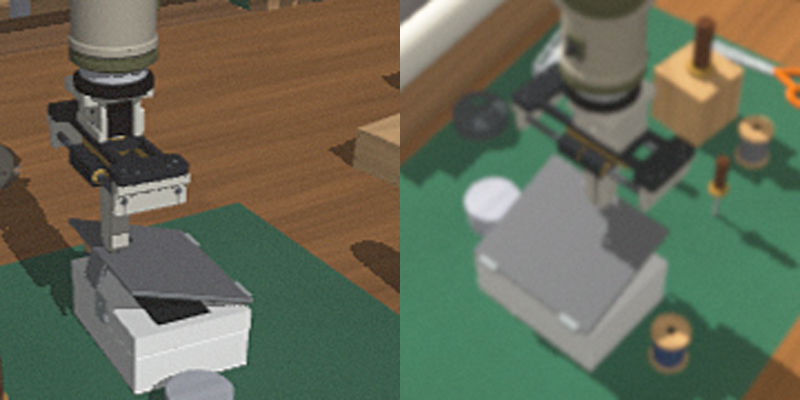

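Request:
move_arm(plan=[[255, 0, -0.2, -0.2, 0], [255, 0, -0.1, -0.2, 0], [255, 0, 0, -0.2, 0], [255, 0, 0, -0.15, 0], [255, 0, 0, 0, 0]])

```text
t: 20.12
ee_pos: [0.5238, 0.0094, 0.0798]
tool_rot: [3.138, -0.152, -0.002]
wrist_force: [-0.0, 0.3, -0.4]
opening: 0.0004
```

Request:
move_arm(plan=[[255, 0, 0, -0.08, 0], [255, 0, 0, 0, 0], [255, 0, 0, 0, 0]])

```text
t: 20.37
ee_pos: [0.5243, 0.0096, 0.0787]
tool_rot: [-3.138, 0.151, 0.0]
wrist_force: [-0.1, -0.0, -1.1]
opening: 0.0004
```

Request:
move_arm(plan=[[255, 0, 0, -0.08, 0], [255, 0, 0, 0, 0], [255, 0, 0, 0, 0]])

```text
t: 20.62
ee_pos: [0.5243, 0.0095, 0.0767]
tool_rot: [3.138, -0.152, 0.0]
wrist_force: [-0.3, -0.3, -0.4]
opening: 0.0005
```

```bash
python3 -c "
from h import *
from plant import grab_frame
f=grab_frame('scene')[:,:,::-1];g=grab_frame('side')[:,:,::-1]
a=cv2.resize(f[150:240,280:390],(400,327),interpolation=cv2.INTER_CUBIC)
b=cv2.resize(g[180:270,270:380],(400,327),interpolation=cv2.INTER_CUBIC)
cv2.imwrite('pics/m12.png',np.hstack([a,b]))"
```

```text
(no output)
```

View pics/m12.png

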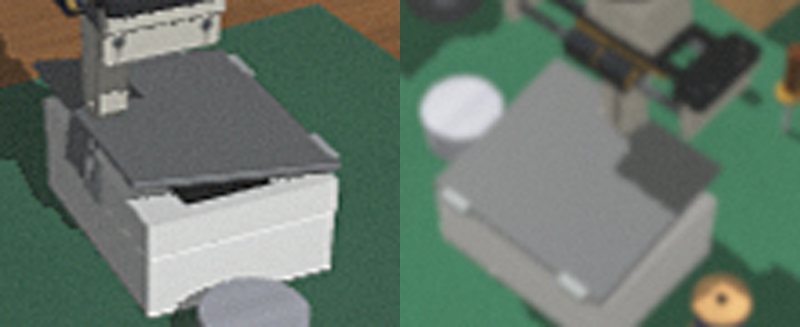

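```bash
cat >> h.py <<'E'
bx,by,yw=.529,.0665,np.radians(-5.4)
def W(l):
    c,s=np.cos(yw),np.sin(yw);return [bx+c*l[0]-s*l[1],by+s*l[0]+c*l[1],l[2]]
def pt(x,r,t,n=.004):return W((x,.068-r*np.cos(t)+n*np.sin(t),.076+r*np.sin(t)+n*np.cos(t)))
E
python3 -c "
from h import *
k=400/110
for t in (0,.03,.1,.15,.2,.25):
  a=(proj('scene',[pt(.083,.1435,t),pt(-.083,.1435,t),pt(.083,0,t)])-[280,150])*k
  b=(proj('side',[pt(.083,.1435,t),pt(-.083,.1435,t),pt(.083,0,t)])-[270,180])*k+[400,0]
  print(t,a.round().tolist(),b.round().tolist())
from plant import monitor
p=monitor.observe()['ee_pos'];print(p,(proj('scene',p)-[280,150])*k)
"
```

```text
0 [[128.0, 218.0], [28.0, 91.0], [339.0, 166.0]] [[558.0, 73.0], [722.0, 183.0], [431.0, 182.0]]
0.03 [[129.0, 212.0], [29.0, 86.0], [339.0, 166.0]] [[557.0, 69.0], [722.0, 179.0], [431.0, 182.0]]
0.1 [[130.0, 197.0], [29.0, 72.0], [340.0, 165.0]] [[557.0, 62.0], [722.0, 172.0], [431.0, 182.0]]
0.15 [[132.0, 187.0], [30.0, 63.0], [340.0, 165.0]] [[555.0, 57.0], [722.0, 167.0], [431.0, 182.0]]
0.2 [[134.0, 176.0], [32.0, 53.0], [340.0, 165.0]] [[554.0, 52.0], [721.0, 163.0], [431.0, 182.0]]
0.25 [[137.0, 166.0], [34.0, 43.0], [340.0, 165.0]] [[552.0, 47.0], [720.0, 159.0], [430.0, 183.0]]
[0.52432009 0.00948418 0.07677555] [[102.70562958 149.70026821]]
```

The cover is still at about 0.15 rad, because the finger ends sit roughly 20 mm above the nominal TCP. I'll keep pressing in small steps and watch the force.

Request:
move_arm(plan=[[255, 0, 0, -0.15, 0], [255, 0, 0, -0.15, 0], [255, 0, 0, 0, 0]])

```text
t: 20.97
ee_pos: [0.524, 0.0094, 0.0685]
tool_rot: [3.138, -0.152, -0.001]
wrist_force: [0.1, 0.3, -0.8]
opening: 0.0005
```

```bash
python3 -c "
from h import *
from plant import grab_frame
f=grab_frame('scene')[:,:,::-1];g=grab_frame('side')[:,:,::-1]
a=cv2.resize(f[150:240,280:390],(400,327),interpolation=cv2.INTER_CUBIC)
b=cv2.resize(g[180:270,270:380],(400,327),interpolation=cv2.INTER_CUBIC)
cv2.imwrite('pics/m13.png',np.hstack([a,b]))"
```

```text
(no output)
```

View pics/m13.png

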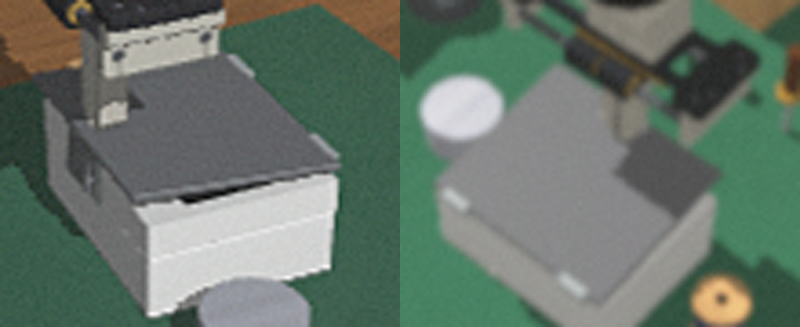

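Request:
move_arm(plan=[[255, 0, 0, -0.12, 0], [255, 0, 0, -0.12, 0], [255, 0, 0, 0, 0]])

```text
t: 21.32
ee_pos: [0.5242, 0.0092, 0.0629]
tool_rot: [3.138, -0.152, -0.0]
wrist_force: [0.4, -0.3, -0.7]
opening: 0.0004
```

Request:
move_arm(plan=[[255, 0, 0, -0.12, 0], [255, 0, 0, -0.06, 0], [255, 0, 0, 0, 0]])

```text
t: 21.57
ee_pos: [0.5242, 0.0095, 0.0584]
tool_rot: [-3.138, 0.152, 0.001]
wrist_force: [-0.0, 0.2, 0.1]
opening: 0.0006
```

```bash
python3 -c "
from h import *
from plant import grab_frame
f=grab_frame('scene')[:,:,::-1];g=grab_frame('side')[:,:,::-1]
a=cv2.resize(f[150:240,280:390],(400,327),interpolation=cv2.INTER_CUBIC)
b=cv2.resize(g[180:270,270:380],(400,327),interpolation=cv2.INTER_CUBIC)
cv2.imwrite('pics/m14.png',np.hstack([a,b]))"
```

```text
(no output)
```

View pics/m14.png

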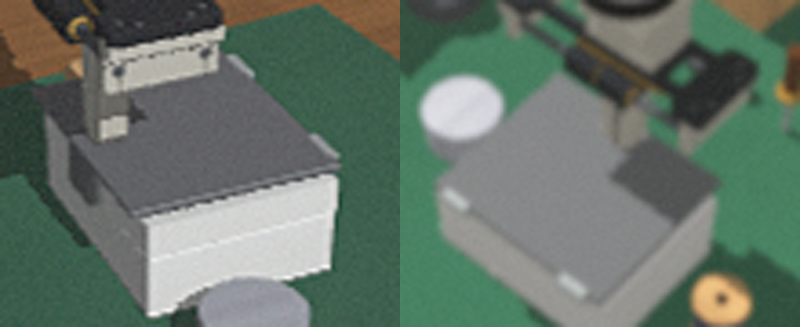

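Request:
move_arm(plan=[[255, 0, 0, -0.1, 0], [255, 0, 0, 0, 0], [255, 0, 0, 0, 0]])

```text
t: 21.92
ee_pos: [0.5242, 0.0095, 0.0561]
tool_rot: [-3.138, 0.152, 0.0]
wrist_force: [-0.7, 0.1, 0.4]
opening: 0.0003
```

Request:
move_arm(plan=[[255, 0, 0, -0.08, 0], [255, 0, 0, 0, 0], [255, 0, 0, 0, 0]])

```text
t: 22.17
ee_pos: [0.5245, 0.0095, 0.0551]
tool_rot: [3.137, -0.152, 0.001]
wrist_force: [-4.0, 0.0, 13.9]
opening: 0.0006
```

Force has risen to 14 N, so it's solid at the stop. I'll back off and look.

Request:
move_arm(plan=[[255, 0, 0, 0.3, 0], [255, 0, 0, 1, 0], [255, 0, 0, 1, 0], [255, 0, 0, 1, 0], [255, 0, 0, 1, 0], [255, 0, -0.6, 1, 0], [255, 0, -1, 1, 0], [255, 0, -1, 0, 0], [255, 0, -1, 0, 0], [255, 0, -1, 0, 0]])

```text
t: 23.0
ee_pos: [0.5243, -0.1068, 0.2126]
tool_rot: [3.137, -0.152, 0.002]
wrist_force: [1.1, 0.3, -0.4]
opening: 0.0007
```

```bash
python3 -c "
from h import *
from plant import grab_frame
f=grab_frame('scene')[:,:,::-1];g=grab_frame('side')[:,:,::-1]
cv2.imwrite('pics/scene15.png',f);cv2.imwrite('pics/side15.png',g)
a=cv2.resize(f[150:240,280:390],(400,327),interpolation=cv2.INTER_CUBIC)
b=cv2.resize(g[180:270,270:380],(400,327),interpolation=cv2.INTER_CUBIC)
cv2.imwrite('pics/m15.png',np.hstack([a,b]))"
```

```text
(no output)
```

View pics/m15.png

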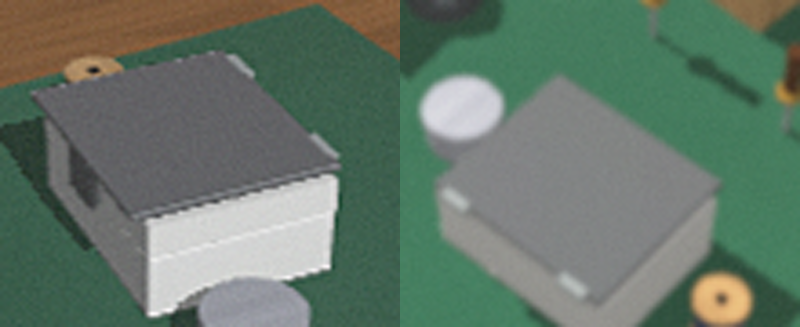

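View pics/scene15.png

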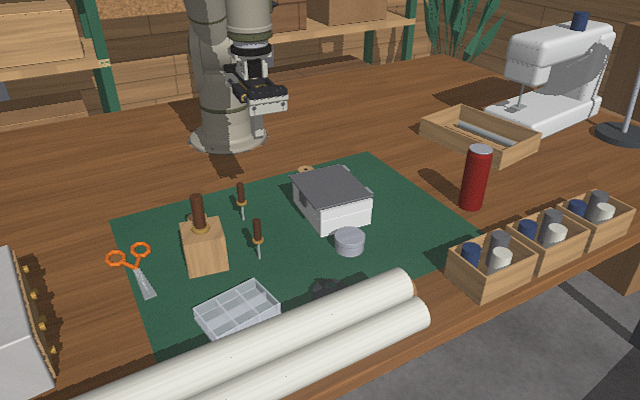

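The free-edge corners at scene-crop (133,217) and (33,93), and side-crop (558,75) and (722,184), match the predicted shut angle (0 rad) to within about 0.01 rad along the angle-sensitive direction. The stylus is home in the stand, the bystanders look unmoved, and the arm is clear, so I'll hand in.

```bash
python3 -c "
from plant import manip,monitor
print(monitor.observe()['t'],monitor.observe()['wrist_force']);print(manip.close_job())"
```

```text
23.1 [ 0.09067395 -0.40457909 -0.94888903]
the job is handed in; nothing more can be done
None
```

I pressed the reset button with the stylus, stood the stylus back in its stand, then pushed the cover shut. I handed the job in at t = 23.1 s, with the arm clear of everything; it reports no verdict.

- **Button:** the stylus tip went into the well without touching the rim. The force was about 4 N while the spring was being pressed, then 18–19 N at the bottom stop, held for more than 0.3 s. I couldn't check that the button sprang back after shutting the cover, since the cover hides it. In the pictures taken after the stylus was back in its stand, the well looked open and normal.
- **Stylus:** both fixed cameras showed it upright with its flange resting on the stand's top.
- **Cover:** the finger ends turned out to sit about 20–25 mm above the reported TCP, so I had to push lower than planned. The push ended on a hard stop at about 14 N. That is above the "up to 10 N is fine" figure you gave, but below the 40 N limit. I never saw a distinct snap past the catch in the force readings. After I backed off, the cover's corners matched the shut position to about 0.01 rad and the cover stayed there.
- **Bystanders:** none looked moved in the last scene picture; I checked this by eye only.

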